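# Mount the hump bat on the turntable and balance the spinner on it

### The job

The plaster hump on its round wooden bat, leaning on the easel, goes back on the turntable for turning: lift the bat by the hump, turn it until its three holes line up with the three brass pins, and slide it down fully home on the turntable's head without dropping it. Then set the orange spinner, knob up, gently on the middle of the hump's domed crown so that it stays balanced there by itself. Leave the other things on the table where they are.

Things in the scene. Friction and masses are not known exactly. Their poses are not given: they have to be found in the camera images.
- hump_middle (a point): The bat: brown wooden disc, 190 mm across, 12 mm thick, with a white plaster hump (cylinder 52 mm across, wall 40 mm high, domed top) in its middle; about 0.34 kg. This point: on the bat's axis, 36 mm above the disc's underside, a good height to grip the hump. z: the axis, disc to crown; x: towards hole0. It starts lying on the easel's slope, its axis 35 degrees from vertical, leaning towards the robot.
- crown (a point): The top of the hump, on the bat's axis, 58 mm above the disc's underside. The crown is a dome with a radius of curvature of 60 mm.
- hole0 (a point): Centre of the upper mouth of one of the bat's three equal through holes, 14 mm in diameter with a dark rim, 72 mm from the axis and 120 degrees apart (this one at 0 degrees about the bat's z axis). Any hole may go on any pin.
- hole1 (a point): Centre of the upper mouth of one of the bat's three equal through holes, 14 mm in diameter with a dark rim, 72 mm from the axis and 120 degrees apart (this one at 120 degrees about the bat's z axis). Any hole may go on any pin.
- hole2 (a point): Centre of the upper mouth of one of the bat's three equal through holes, 14 mm in diameter with a dark rim, 72 mm from the axis and 120 degrees apart (this one at 240 degrees about the bat's z axis). Any hole may go on any pin.
- head_centre (a point): Centre of the upper face of the turntable's level round aluminium head (196 mm across, 70 mm above the table, on a blue foot). The turntable is fast to the table and its head is locked: it does not turn. z is up, x points to pin0. With the bat fully home its underside lies on this face.
- pin0 (a point): Tip of one of the three upright brass pins of the turntable: 10 mm in diameter, 18 mm tall above the head, the last 6 mm tapered to about 4 mm, 72 mm from the head's centre (this one at 0 degrees about its z axis).
- pin1 (a point): Tip of one of the three upright brass pins of the turntable: 10 mm in diameter, 18 mm tall above the head, the last 6 mm tapered to about 4 mm, 72 mm from the head's centre (this one at 120 degrees about its z axis).
- pin2 (a point): Tip of one of the three upright brass pins of the turntable: 10 mm in diameter, 18 mm tall above the head, the last 6 mm tapered to about 4 mm, 72 mm from the head's centre (this one at 240 degrees about its z axis).
- spinner_knob (a point): The orange spinner (a finger rest for turning): flat round foot 48 mm across, 8 mm thick, with an upright round knob 16 mm in diameter; 56 mm tall in all, 0.09 kg. This point is on its axis, 32 mm above its underside, a good height to grip the knob. It starts upright on the table.
- spinner_foot (a point): Centre of the spinner's flat underside. z is the spinner's axis, up to the knob.
- easel: Plywood drying easel, fast to the table: a board 205 x 190 mm sloping at 35 degrees, low edge towards the robot, top edge about 147 mm above the table, with two dowels near the low edge, standing 24 mm out of the face, on which the bat's rim rests. Origin: middle of the sloping face, 88 mm above the table; z out of the face, x up the slope.
- mixing_bowl: A bystander to be left alone: steel bowl with set plaster in it, 170 mm across, 75 mm high.
- paper_cup: A bystander to be left alone: white paper cup, 90 mm high.
- tumbler: A bystander to be left alone: clear plastic tumbler, 110 mm high.
- jar: A bystander to be left alone: amber jar with black cap, 90 mm high.
- spatula: A bystander to be left alone: spatula lying on the table.
- brush: A bystander to be left alone: brush lying on the table.
- cast: A bystander to be left alone: small white plaster cast, 52 mm across, 23 mm high.

How it is judged:
By the outcome, as a careful person would: the job done as asked, in the order asked, and still so for the second after the job is handed in, with the robot touching nothing.
It also fails if it takes over 72 s, if anything falls off the work surface, if the arm or the gripper's body presses on something with over 40 N, if the wrist force passes 120 N, or if a joint passes its speed limit or range.

### The arm

A 7-joint arm with a two-finger parallel gripper is mounted at the origin on the work surface. World frame = base frame: x ahead of the robot, y to its left, z up, the work surface at z = 0. Lengths are in mm, angles in rad, forces in N, time in s.
With the tool pointing down it reaches from about 350 to 900 mm from the base axis. Payload 8.1 kg.
Tool frame: the origin (TCP) lies on the centre line of the jaws, within the pads' length; the fingertips stand 14 mm ahead of it and the grasp point (between the pads) lies 5 mm behind it; z points along the fingers, y is the line along which they close (so a half turn about z gives the same grasp; the last joint's range is limited). The gripper opens to 92 mm and grips with 3 to 60 N. Pads are 19 mm wide; open, the fingers measure 130 mm over their backs; the gripper's body (75 mm by 190 mm) begins 47 mm behind the grasp point.
Start: joints at [1.217, 0.434, 0.025, 1.573, -0.012, 1.134, -0.075], TCP at [155.087, -605.467, 203.442] pointing down, gripper open.
Joint ranges: [-2.62, 2.62], [-0.44, 2.09], [-1.27, 1.32], [0.08, 2.57], [-1.32, 4.46], [0.12, 2], [-2.74, 2.74]. Speed limits (rad/s): [2.22, 2.22, 3.01, 3.01, 3.14, 3.14, 3.14].

### API

Orientations are given as a unit quaternion [x, y, z, w].
In Python, from station import bot gives the robot as it stands.
- The arm moves only by the tool send_rows, never from a script. Its argument "targets" is a list that holds one entry, the list of rows, each a list of 4 numbers: the shift along the world's x, y, z in m, then the turn about the world's z in rad. A call has 1 to 10 rows; each row is the pose to reach, as a shift and turn from the pose commanded when the call began; what a row does not reach only later rows make up. A row lasts 1/12 s, in which the tool goes at most 41.7 mm and 7.16 degrees, less where a joint would pass 70% of its speed; a pose out of reach is approached as far as the arm can. A call with a gripper value outside its range is refused whole. "claw" is the opening in per cent of the stroke, from 0 (shut) to 100 (fully open), set as the call begins (left out, the last holds). The fingers move at their own pace and stop on an object; the grip force is fixed at half the most. Time passes only in rows, so rows that repeat a pose let the fingers close. It gives the time, the measured TCP pose, the force, the opening and the grip force at its end, in the units of the state.
- bot.get_obs(): the state, without advancing time (a new reading comes with each control period).
- bot.grab_frame(name): name is "side" or "top" or "wrist"; returns (picture, depth): 480x640x3 uint8, red, green, blue; 480x640 float32, mm along the optical axis (not along the pixel's ray), 0 where there is no reading.
- bot.get_calibration(name): a dict with "K" (3x3 intrinsics, pixels), "cam_to_world" (4x4, takes a point from camera to world coordinates). Camera axes: x right, y up, looking along -z (the intrinsics and any distortion apply to the point x, -y, -z); pixel columns grow to the right and rows downward; lengths in mm; the calibration is good to about 2 mm. A picture is of the moment at which its call begins: read the wrist's pose just before it. get_calibration takes no time and is no camera call; for the wrist camera it gives the pose at the moment of the call.
- bot.close_job(): hands the job in; it is judged then, once.
The state is a dict: "time": time; "joint_positions": joint angles; "joint_velocities": joint speeds; "tau": joint torques, N m; "position": TCP position; "ee_rot": TCP orientation; "wrist_force": force on the tool from outside, world axes, zero at the start; "wrist_torque": the same for the moment, N m; "width": opening from 0.0 (shut) to 1.0 (fully open); "grasp_force": force on a finger pad.
Only numpy, scipy, OpenCV 4.12 (cv2) and the standard library are available. Lean on these libraries where they do the work, as an engineer would, in place of code of your own. Each camera call takes 0.05 s, during which the arm holds its last target. There are 200 camera calls.

## Working session

There is one attempt and no reset: what is moved stays moved. The work goes in short steps, Python scripts to look and compute and a tool call to move; the robot and the scene stay as the last step left them, time stands still between calls to the robot, and variables do not carry over. Pictures are saved under pics/ and viewed, at most 10 in all, crops included, and the job is handed in when it is done.

Besides the shell and the picture viewer there is one more tool, called in YAML: its name, and indented under it one key for each argument. send_rows: Moves the arm, as the interface text tells. Its arguments: {"type":"object","properties":{"targets":{"type":"array","items":{"type":"array","items":{"type":"array","items":{"type":"number"}}}},"claw":{"type":"number"}},"required":["targets"]}

```bash
mkdir -p pics; cat > h.py <<'E'
import numpy as np, cv2
from station import bot
def grab(name):
    c=bot.get_calibration(name); im,d=bot.grab_frame(name)
    return im,d,np.array(c["K"]),np.array(c["cam_to_world"])
def pts(d,K,T):
    v,u=np.mgrid[:480,:640]
    P=np.stack([(u-K[0,2])/K[0,0]*d,-(v-K[1,2])/K[1,1]*d,-d],-1)
    return P@T[:3,:3].T+T[:3,3]
def ray(u,v,K,T,z):
    r=T[:3,:3]@np.array([(u-K[0,2])/K[0,0],-(v-K[1,2])/K[1,1],-1]); o=T[:3,3]
    return o+r*(z-o[2])/r[2]
E
python3 - <<'E'
from h import *
for n in("top","side"):
    im,d,K,T=grab(n); np.savez(f"{n}.npz",im=im,d=d,K=K,T=T)
    cv2.imwrite(f"pics/{n}0.png",im[:,:,::-1]); print(n,K.tolist(),T.round(3).tolist(),bot.get_calibration(n).keys())
o=bot.get_obs();print(o)
E
```

```text
top [[593.7167362130356, 0.0, 317.29109160168883], [0.0, 593.7167362130356, 240.4143733384757], [0.0, 0.0, 1.0]] [[0.001, 0.994, -0.111, 451.257], [-1.0, 0.003, 0.014, 23.585], [0.014, 0.111, 0.994, 1495.085], [0.0, 0.0, 0.0, 1.0]] dict_keys(['K', 'cam_to_world'])
side [[495.71890599424, 0.0, 314.7756533450798], [0.0, 495.71890599424, 239.85115471295242], [0.0, 0.0, 1.0]] [[0.993, 0.073, -0.092, 481.994], [-0.117, 0.637, -0.762, -817.096], [0.003, 0.768, 0.641, 817.741], [0.0, 0.0, 0.0, 1.0]] dict_keys(['K', 'cam_to_world'])
{'time': 0.1, 'joint_positions': array([ 1.21740317,  0.43515154,  0.02494155,  1.57405623, -0.01159199,
        1.13400184, -0.07511619]), 'joint_velocities': array([-2.01625905e-05, -2.10061863e-03, -6.61452377e-04, -1.45358825e-03,
       -8.98113107e-04, -9.27583940e-04, -2.97008845e-03]), 'tau': array([ 3.29135793e-03, -6.69122601e+01,  9.87968221e-01, -3.15145719e+01,
       -6.05022395e-02,  3.75310227e-02,  6.82122595e-05]), 'position': array([ 154.93647127, -604.95081067,  202.70482414]), 'ee_rot': array([ 9.92151233e-01,  1.25041548e-01, -1.54810680e-04, -7.19660902e-04]), 'wrist_force': array([0.14407915, 0.27003519, 0.40334372]), 'wrist_torque': array([-0.0597591 ,  0.05093551,  0.02381786]), 'grasp_force': 0.0, 'width': 1.00201746893852}
```

View pics/top0.png

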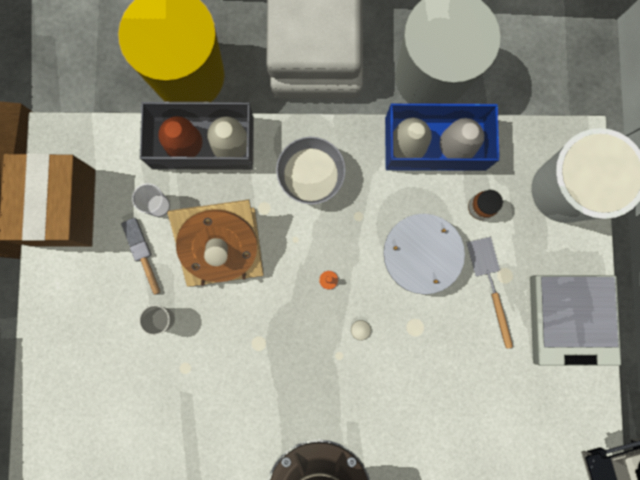

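View pics/side0.png

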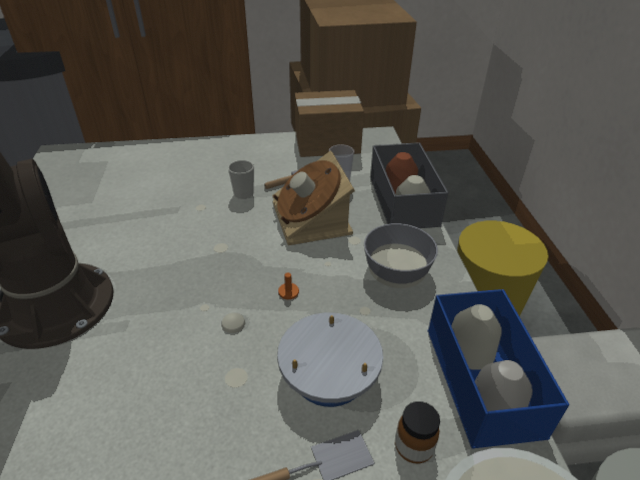

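The top view shows the bat at about (217,245), the head at (425,253) with pins at (396,247), (445,231) and (436,280), and the spinner at (329,281). I'll measure these next.

```bash
cat > m1.py <<'E'
from h import *
z=np.load("top.npz"); im,d,K,T=z["im"],z["d"],z["K"],z["T"]; P=pts(d,K,T)
z2=np.load("side.npz"); P2=pts(z2["d"],z2["K"],z2["T"]); im2=z2["im"]
hsv=cv2.cvtColor(im,cv2.COLOR_RGB2HSV)
roi=np.zeros((480,640),bool); roi[195:290,165:268]=1
for uv in [(190,235),(250,245),(215,215),(172,215),(217,250)]: print(uv,im[uv[1],uv[0]],hsv[uv[1],uv[0]],P[uv[1],uv[0]].round())
m=roi&(hsv[...,0]<15)&(hsv[...,1]>110)&(hsv[...,2]>60)&(d>0)
Q=P[m]
for _ in range(5):
    c=Q.mean(0); n=np.linalg.svd(Q-c,full_matrices=False)[2][2]; n*=np.sign(n[2]); r=(Q-c)@n; Q=Q[abs(r)<max(3,2*r.std())]
print("plane n",n,"tilt",np.degrees(np.arccos(n[2])),"az",np.degrees(np.arctan2(n[1],n[0])),len(Q),r.std())
# rim circle centre from hull of inliers
e1=np.cross([0,1,0],n);e1/=np.linalg.norm(e1);e2=np.cross(n,e1)
uv=np.c_[(Q-c)@e1,(Q-c)@e2].astype(np.float32)
(cx,cy),R=cv2.minEnclosingCircle(uv); C=c+cx*e1+cy*e2
print("disc top centre",C,"R",R,"hump_middle",C+24*n,"crown",C+46*n)
hm=roi&(hsv[...,1]<70)&(hsv[...,2]>120)&(d>0); Hp=P[hm]; h=(Hp-C)@n; Hp=Hp[(h>20)&(h<60)]; h=(Hp-C)@n
top=Hp[h>38]; print("hump pts",len(Hp),"top mean in disc frame",((top-C)@e1).mean(),((top-C)@e2).mean(),h.max())
# head
g=(P[...,2]>64)&(P[...,2]<78)&(d>0); g[:,:370]=0;g[:,480:]=0;g[:200]=0;g[310:]=0
(cx,cy),r=cv2.minEnclosingCircle(np.argwhere(cv2.morphologyEx(g.astype(np.uint8),cv2.MORPH_OPEN,np.ones((5,5))))[:,::-1].astype(np.int32))
print("head px",cx,cy,r,ray(cx,cy,K,T,70), "zmed",np.median(P[g][:,2]))
b=(hsv[...,0]>5)&(hsv[...,0]<25)&(hsv[...,1]>100); b[:,385:470]&=True; bb=np.zeros_like(b); bb[220:292,385:462]=b[220:292,385:462]
n_,l,s,ce=cv2.connectedComponentsWithStats(bb.astype(np.uint8))
for i in range(1,n_): print("pin",s[i,4],ce[i],ray(*ce[i],K,T,80))
o=(hsv[...,0]<14)&(hsv[...,1]>180)&(hsv[...,2]>100); o[:,:310]=0;o[:,350:]=0;o[:265]=0;o[300:]=0
q=P[o]; print("spinner",o.sum(),"top",q[q[:,2]>40].mean(0) if (q[:,2]>40).any() else None,"foot",q[q[:,2]<20].mean(0),q[:,2].max())
E
python3 m1.py; python3 - <<'E'
import cv2
a=cv2.imread('pics/top0.png')
cv2.imwrite('pics/crop1.png',cv2.hconcat([cv2.resize(a[195:295,160:270],(440,400),interpolation=2)[:, :400],cv2.resize(a[205:305,375:475],(400,400),interpolation=2)]))
E
```

```text
(190, 235) [122  81  48] [ 13 155 122] [616. 299. 125.]
(250, 245) [125  85  53] [ 13 147 125] [597. 164.  90.]
(215, 215) [148  96  52] [ 14 165 148] [660. 239. 147.]
(172, 215) [179 153  99] [ 20 114 179] [661. 339. 138.]
(217, 250) [199 195 170] [ 26  37 199] [580. 234. 140.]
plane n [-0.56870059 -0.08656101  0.81797728] tilt 35.11717852611783 az -171.34552634325613 3243 2.017272395013591
disc top centre [591.34887544 241.79346851  98.12243124] R 96.47982788085938 hump_middle [577.70006135 239.7160042  117.753886  ] crown [565.18864843 237.81166191 135.74938619]
hump pts 394 top mean in disc frame 1.312765888333596 -0.05346007286494717 51.91508337505391
head px 423.9932556152344 253.2548370361328 40.619056701660156 [ 580.33033941 -254.43528253   70.        ] zmed 69.78465948182827
pin 8 [443.5 230. ] [ 635.82104473 -300.69212854   80.        ]
pin 6 [395.  247.5] [ 593.11124885 -182.97772568   80.        ]
pin 8 [435.5 281. ] [ 513.00729089 -278.77732736   80.        ]
spinner 167 top [519.84780829 -24.19778284  55.79823496] foot [519.50387577 -21.99413132   7.64719972] 62.120961582593964
```

View pics/crop1.png

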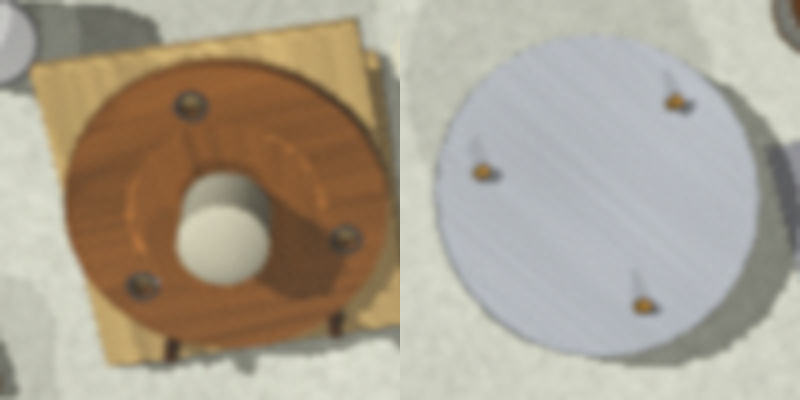

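The crop shows the bat's holes at top-image pixels of about (207,221), (245,254) and (195,266). The pins are at (443,230), (395,247) and (435,281). I'll move above the hump.

send_rows:
  targets:
    - [[0.02,0.03,0.02,0],[0.04,0.07,0.04,0],[0.06,0.11,0.05,0],[0.08,0.145,0.06,0],[0.1,0.18,0.06,0],[0.12,0.215,0.06,0],[0.135,0.25,0.06,0],[0.15,0.285,0.06,0],[0.17,0.32,0.06,0],[0.19,0.355,0.06,0]]
  claw: 100

```text
time: 0.93
position: [345.2, -248.3, 263.5]
ee_rot: [0.992, 0.125, -0.0, 0.0]
wrist_force: [0.9, -0.7, -0.4]
width: 0.999
grasp_force: 0.0
```

send_rows:
  targets:
    - [[0.02,0.035,0,-0.02],[0.04,0.07,0,-0.04],[0.06,0.105,0,-0.06],[0.08,0.14,0,-0.08],[0.1,0.175,0,-0.1],[0.12,0.21,0,-0.1],[0.135,0.245,0,-0.1],[0.15,0.28,0,-0.1],[0.165,0.315,0,-0.1],[0.18,0.35,0,-0.1]]

```text
time: 1.77
position: [525.3, 101.2, 263.1]
ee_rot: [0.997, 0.075, -0.0, 0.0]
wrist_force: [0.9, -0.7, -0.7]
width: 0.999
grasp_force: 0.0
```

send_rows:
  targets:
    - [[0.013,0.035,0,0],[0.026,0.07,0,0],[0.039,0.105,0,0],[0.048,0.128,0,0],[0.052,0.138,0,0],[0.052,0.138,0,0],[0.052,0.138,0,0]]

```text
time: 2.35
position: [576.8, 236.9, 262.8]
ee_rot: [0.997, 0.075, -0.001, 0.0]
wrist_force: [-1.2, -1.1, -0.6]
width: 1.002
grasp_force: 0.0
```

```bash
python3 - <<'E'
from h import *
im,d,K,T=grab("wrist"); o=bot.get_obs(); print(o["position"],o["ee_rot"],T.round(2).tolist(),K[0].tolist())
cv2.imwrite("pics/w1.png",im[:,:,::-1]); np.savez("w1.npz",im=im,d=d,K=K,T=T)
P=pts(d,K,T); hsv=cv2.cvtColor(im,cv2.COLOR_RGB2HSV)
C=np.array([591.3,241.8,98.1]); n=np.array([-.5687,-.0866,.818])
near=(np.linalg.norm(P-C,axis=-1)<130)&(d>0)
m=near&(abs((P-C)@n)<8)&(hsv[...,0]<16)&(hsv[...,1]>110); Q=P[m]
for _ in range(5):
    c=Q.mean(0); n=np.linalg.svd(Q-c,full_matrices=False)[2][2]; n*=np.sign(n[2]); r=(Q-c)@n; Q=Q[abs(r)<max(2,2*r.std())]
print("plane",n,np.degrees(np.arctan2(-n[1],-n[0])),"offset of old C",(C-c)@n,r.std(),len(Q))
h=(P-c)@n; cyl=near&(h>8)&(h<60)&(hsv[...,1]<90)
q=P[cyl]; e1=np.cross([0,1,0],n);e1/=np.linalg.norm(e1);e2=np.cross(n,e1)
uv=np.c_[(q-c)@e1,(q-c)@e2].astype(np.float32)
(a,b),R=cv2.minEnclosingCircle(uv); C2=c+a*e1+b*e2
print("hump R",R,len(q),"disc ctr",C2,"hump_mid",C2+24*n, np.percentile(h[cyl],99))
E
```

```text
[576.99960285 235.87818005 263.10202055] [ 9.97204705e-01  7.47142026e-02 -3.43722789e-04  6.67901749e-04] [[0.15, 0.95, 0.26, 648.2], [-0.99, 0.14, 0.04, 247.62], [0.0, -0.27, 0.96, 443.73], [0.0, 0.0, 0.0, 1.0]] [358.66478754252154, 0.0, 323.98182090581867]
plane [-0.56797722 -0.08456848  0.81868801] 8.468788753136206 offset of old C -0.19947099852772526 0.5666101405872397 18437
hump R 70.16011810302734 3073 disc ctr [554.56239079 239.12517484  72.58007066] hump_mid [540.93093751 237.09553132  92.22858278] 46.19826431554005
```

View pics/w1.png

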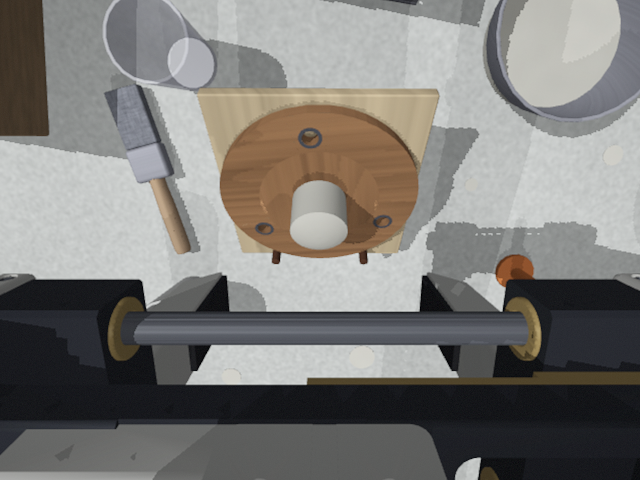

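The wrist view shows the hump at about (319,215) and the holes at (310,138), (383,221) and (264,229). I'll refine the hump axis.

```bash
python3 - <<'E'
from h import *
z=np.load("w1.npz"); im,d,K,T=[z[k] for k in("im","d","K","T")]; P=pts(d,K,T); hsv=cv2.cvtColor(im,cv2.COLOR_RGB2HSV)
n=np.array([-.568,-.0846,.8187]);n/=np.linalg.norm(n); C=np.array([591.3,241.8,98.1])
e1=np.cross([0,1,0],n);e1/=np.linalg.norm(e1);e2=np.cross(n,e1)
X=np.stack([(P-C)@e1,(P-C)@e2,(P-C)@n],-1)
m=(d>0)&(np.hypot(X[...,0],X[...,1])<40)&(X[...,2]>8)&(X[...,2]<60)
q=X[m]; dome=q[q[:,2]>41]
s=cv2.minEnclosingCircle(dome[:,:2].astype(np.float32)); w=q[(q[:,2]<36)]
A=np.c_[2*w[:,:2],np.ones(len(w))]; f=np.linalg.lstsq(A,(w[:,:2]**2).sum(1),rcond=None)[0]
print("dome circle",s,"wall fit",f[:2],np.sqrt(f[2]+f[0]**2+f[1]**2),"max h",np.percentile(q[:,2],99), "y range",np.percentile(w[:,1],[1,99]))
o=T[:3,3]; H=[]
for u,v in[(310,138),(383,221),(264,229)]:
    r=T[:3,:3]@np.array([(u-K[0,2])/K[0,0],-(v-K[1,2])/K[1,1],-1]); p=o+r*((C-o)@n)/(r@n); H.append(((p-C)@e1,(p-C)@e2))
H=np.array(H);c=H.mean(0);print("holes",H.round(1),"centre",c,np.hypot(*(H-c).T),np.degrees(np.arctan2(*(H-c).T[::-1])))
D=C+c[0]*e1+c[1]*e2; print("disc centre",D,"hump_mid",D+24*n)
E
```

```text
dome circle ((-0.9774506688117981, 2.2986059188842773), 25.61572265625) wall fit [-1.94010091  2.26692643] 25.713701805283502 max h 46.398596974504116 y range [-21.69020521  27.69064196]
holes [[ 67.6  17. ]
 [-24.5 -68. ]
 [-52.9  55. ]] centre [-3.25436004  1.32106073] [72.52803894 72.52601266 73.10000798] [  12.46146848 -107.01516286  132.72452459]
disc centre [588.56243204 243.11632496  96.33674421] hump_mid [574.93077862 241.08597658 115.98504466]
```

send_rows:
  targets:
    - [[-0.001,0.0045,-0.03,0],[-0.001,0.0045,-0.06,0],[-0.001,0.0045,-0.09,0],[-0.001,0.0045,-0.115,0],[-0.001,0.0045,-0.13,0],[-0.001,0.0045,-0.14,0],[-0.001,0.0045,-0.148,0],[-0.001,0.0045,-0.148,0]]

```text
time: 3.07
position: [575.8, 240.5, 114.6]
ee_rot: [0.997, 0.075, -0.001, 0.001]
wrist_force: [-0.4, -1.1, -0.6]
width: 1.001
grasp_force: 0.0
```

send_rows:
  targets:
    - [[0,0,0,0],[0,0,0,0],[0,0,0,0],[0,0,0,0],[0,0,0,0],[0,0,0,0],[0,0,0,0],[0,0,0,0]]
  claw: 0

```text
time: 3.73
position: [576.1, 242.1, 115.5]
ee_rot: [0.997, 0.075, 0.0, 0.0]
wrist_force: [-0.5, 0.5, -0.9]
width: 0.471
grasp_force: 0.0
```

send_rows:
  targets:
    - [[0,0,0,0],[0,0,0,0],[0,0,0,0]]

```text
time: 3.98
position: [577.6, 242.4, 118.4]
ee_rot: [0.997, 0.075, 0.002, -0.0]
wrist_force: [-5.3, -4.2, 31.8]
width: 0.251
grasp_force: 20.2
```

```bash
python3 - <<'E'
from h import *
o=bot.get_obs(); print(o["width"],o["grasp_force"],o["wrist_force"])
im=grab("wrist")[0]; im2=grab("side")[0]
a=cv2.resize(im2[130:260,240:380],(560,520)); 
cv2.imwrite("pics/w2.png",cv2.hconcat([cv2.resize(im,(440,330))[:, :400],cv2.resize(a,(355,330))])[:,:,::-1])
E
```

```text
0.2509883365433856 20.197298026032513 [-5.27512519 -4.2045162  31.82878932]
```

View pics/w2.png

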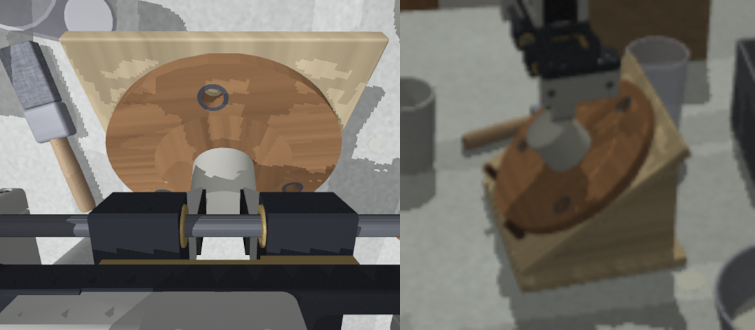

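The jaws read narrower than the hump and the wrist feels an upward force, so something's off. I'll compare the tool's real position with the hump's.

```bash
python3 - <<'E'
from h import *
def proj(p,K,T):
    q=T[:3,:3].T@(np.array(p)-T[:3,3]); return (K[0,2]+K[0,0]*q[0]/-q[2],K[1,2]-K[1,1]*q[1]/-q[2])
o=bot.get_obs();t=o["position"];print(o["position"],o["width"])
D=np.array([590,243.5,97]);n=np.array([-.568,-.0846,.8187])
for nm in("side","top"):
    im,d,K,T=grab(nm); P=pts(d,K,T)
    f=lambda p:tuple(np.round(proj(p,K,T),1))
    print(nm,"tip",f(t-[0,0,14]),"tcp",f(t),"crown",f(D+46*n),"disc",f(D), "up rim",f(D+95*np.array([.82,0.06,.57])))
    np.savez(nm+"1.npz",im=im,d=d,K=K,T=T)
    if nm=="side":
        hsv=cv2.cvtColor(im,cv2.COLOR_RGB2HSV)
        m=(d>0)&(P[...,0]>480)&(P[...,0]<700)&(abs(P[...,1]-240)<130)&(hsv[...,0]<16)&(hsv[...,1]>110)&(P[...,2]>40)&(P[...,2]<165)
        Q=P[m]; c=Q.mean(0)
        for _ in range(5): c=Q.mean(0); nn=np.linalg.svd(Q-c,full_matrices=False)[2][2];nn*=np.sign(nn[2]);r=(Q-c)@nn;Q=Q[abs(r)<max(3,2*r.std())]
        print("plane now",nn,"D offset",(D-c)@nn,r.std())
        # finger dark points near
        for u,v in[(311,170),(311,160),(300,185),(305,180)]: print((u,v),im[v,u],P[v,u].round())
E
```

```text
[578.38201107 243.12777498 119.66881394] 0.16535428111892883
side tip (np.float64(302.8), np.float64(187.0)) tcp (np.float64(302.8), np.float64(182.4)) crown (np.float64(297.1), np.float64(178.5)) disc (np.float64(307.3), np.float64(189.4)) up rim (np.float64(337.5), np.float64(168.5))
plane now [-0.56760707 -0.0853902   0.81885941] D offset -3.3448552725617406 1.3369849421433848
(311, 170) [85 66 49] [606. 299. 120.]
(311, 160) [66 67 63] [590. 152. 238.]
(300, 185) [86 85 78] [569. 214. 132.]
(305, 180) [86 86 79] [582. 224. 139.]
top tip (np.float64(215.2), np.float64(252.2)) tcp (np.float64(214.3), np.float64(251.6)) crown (np.float64(214.7), np.float64(257.3)) disc (np.float64(215.8), np.float64(247.6)) up rim (np.float64(210.3), np.float64(211.3))
```

```bash
python3 - <<'E'
from h import *
for nm in("side1","top1"):
    z=np.load(nm+".npz"); im,d,K,T=[z[k] for k in("im","d","K","T")]; P=pts(d,K,T)
    if nm=="side1":
        for v in range(150,194,3): print(v,[(*P[v,u].round().astype(int),int(im[v,u].mean())) for u in(300,305,310,315,320)])
im,d,K,T=grab("wrist");P=pts(d,K,T); o=bot.get_obs();print(o["position"],o["width"],o["wrist_force"],T[:3,3])
np.savez("w3.npz",im=im,d=d,K=K,T=T)
cv2.imwrite("pics/w3.png",cv2.resize(im[200:400,200:440],(720,600),interpolation=cv2.INTER_CUBIC)[:,:,::-1])
E
```

```text
150 [(np.int64(567), np.int64(176), np.int64(252), 22), (np.int64(578), np.int64(172), np.int64(254), 23), (np.int64(590), np.int64(174), np.int64(251), 23), (np.int64(601), np.int64(173), np.int64(252), 24), (np.int64(612), np.int64(167), np.int64(254), 35)]
153 [(np.int64(565), np.int64(159), np.int64(254), 23), (np.int64(577), np.int64(162), np.int64(251), 23), (np.int64(588), np.int64(156), np.int64(254), 25), (np.int64(599), np.int64(159), np.int64(252), 25), (np.int64(610), np.int64(155), np.int64(253), 38)]
156 [(np.int64(564), np.int64(146), np.int64(254), 25), (np.int64(575), np.int64(147), np.int64(253), 25), (np.int64(587), np.int64(151), np.int64(249), 23), (np.int64(599), np.int64(152), np.int64(248), 20), (np.int64(609), np.int64(147), np.int64(251), 19)]
159 [(np.int64(564), np.int64(147), np.int64(246), 19), (np.int64(576), np.int64(148), np.int64(244), 21), (np.int64(587), np.int64(148), np.int64(243), 38), (np.int64(599), np.int64(151), np.int64(241), 59), (np.int64(610), np.int64(155), np.int64(238), 69)]
162 [(np.int64(564), np.int64(150), np.int64(236), 69), (np.
[... 2240 characters left out ...]
620), np.int64(224), np.int64(118), 69)]
189 [(np.int64(569), np.int64(217), np.int64(118), 69), (np.int64(581), np.int64(217), np.int64(117), 74), (np.int64(594), np.int64(221), np.int64(113), 77), (np.int64(608), np.int64(224), np.int64(110), 68), (np.int64(619), np.int64(212), np.int64(117), 70)]
192 [(np.int64(569), np.int64(220), np.int64(107), 68), (np.int64(582), np.int64(220), np.int64(105), 71), (np.int64(595), np.int64(223), np.int64(103), 76), (np.int64(606), np.int64(214), np.int64(108), 71), (np.int64(617), np.int64(200), np.int64(116), 75)]
[579.26008479 244.23559151 120.7279128 ] 0.03761015472720141 [-3.18430032 -0.9932489  33.88729956] [648.83290582 253.64789913 302.033038  ]
```

View pics/w3.png

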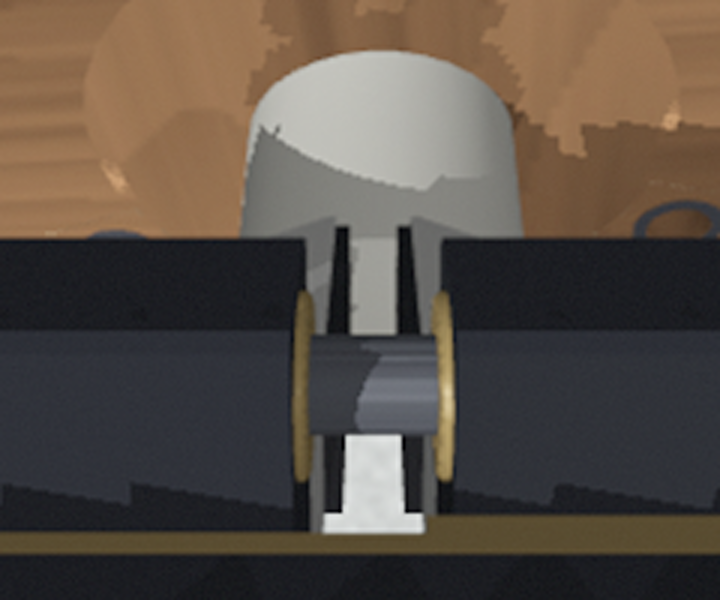

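The tips are resting on the hump's upper shoulder at about z=145, though the reported TCP is 120. That puts the real fingers roughly 40 mm higher than reported. I'll open, rise and calibrate the fingertips with the cameras.

send_rows:
  targets:
    - [[0,0,0.005,0],[0,0,0.01,0],[0,0,0.02,0],[0,0,0.04,0],[0,0,0.06,0],[0,0,0.08,0],[0,0,0.085,0],[0,0,0.085,0],[0,0,0.085,0]]
  claw: 100

```text
time: 4.98
position: [575.8, 241.8, 199.9]
ee_rot: [0.997, 0.075, -0.0, 0.0]
wrist_force: [0.5, 0.5, -1.4]
width: 0.645
grasp_force: 0.0
```

```bash
python3 - <<'E'
from h import *
o=bot.get_obs();t=o["position"];print(t,o["ee_rot"],o["width"],o["wrist_force"])
im,d,K,T=grab("side");P=pts(d,K,T)
m=(d>0)&(abs(P[...,0]-t[0])<60)&(abs(P[...,1]-t[1])<110)&(P[...,2]>t[2]-40)&(P[...,2]<t[2]+150)&(P[...,2]>155)
Q=P[m]; 
for lo in range(150,320,10):
    q=Q[(Q[:,2]>=lo)&(Q[:,2]<lo+10)]
    if len(q): print(lo,len(q),"x",q[:,0].min().round(),q[:,0].max().round(),"y",np.percentile(q[:,1],[1,50,99]).round())
im,d,K,T=grab("wrist");P=pts(d,K,T);np.savez("w4.npz",im=im,d=d,K=K,T=T)
print("wrist")
m=(d>0)&(abs(P[...,0]-t[0])<60)&(abs(P[...,1]-t[1])<110)&(P[...,2]>t[2]-40)&(P[...,2]>155);Q=P[m]
for lo in range(150,320,10):
    q=Q[(Q[:,2]>=lo)&(Q[:,2]<lo+10)]
    if len(q): print(lo,len(q),"x",q[:,0].min().round(),q[:,0].max().round(),"y",np.percentile(q[:,1],[1,50,99]).round())
E
```

```text
[575.84675225 241.75930671 199.88398846] [ 9.97166220e-01  7.52290592e-02 -2.76003336e-04  2.03115564e-04] 0.6448170187399462 [ 0.45018321  0.49253749 -1.36907445]
220 13 x 558.0 589.0 y [205. 209. 275.]
230 23 x 557.0 591.0 y [194. 202. 284.]
240 42 x 569.0 590.0 y [193. 196. 204.]
250 31 x 569.0 590.0 y [191. 196. 205.]
260 37 x 570.0 592.0 y [191. 195. 204.]
270 1 x 556.0 556.0 y [289. 289. 289.]
280 17 x 554.0 591.0 y [160. 275. 284.]
290 169 x 525.0 622.0 y [151. 159. 319.]
300 246 x 526.0 622.0 y [149. 161. 320.]
310 208 x 524.0 623.0 y [145. 183. 319.]
wrist
220 455 x 563.0 593.0 y [203. 272. 284.]
230 888 x 567.0 594.0 y [197. 212. 290.]
240 1064 x 572.0 594.0 y [196. 273. 291.]
250 1137 x 562.0 595.0 y [196. 212. 290.]
260 798 x 560.0 594.0 y [199. 271. 286.]
270 671 x 560.0 589.0 y [207. 274. 276.]
280 1220 x 566.0 625.0 y [166. 275. 326.]
290 8726 x 557.0 625.0 y [159. 224. 328.]
300 20969 x 566.0 621.0 y [161. 246. 322.]
310 24163 x 571.0 622.0 y [182. 212. 306.]
```

The fingertips really sit at z≈225 with TCP reported at 200, so the true z is about reported + 38 mm, and x and y are fine. I'll go down to reported 76 and grip.

send_rows:
  targets:
    - [[0,0,-0.01,0],[0,0,-0.02,0],[0,0,-0.03,0],[0,0,-0.05,0],[0,0,-0.07,0],[0,0,-0.09,0],[0,0,-0.105,0],[0,0,-0.115,0],[0,0,-0.12,0],[0,0,-0.12,0]]
  claw: 100

```text
time: 5.92
position: [575.2, 241.6, 78.8]
ee_rot: [0.997, 0.075, -0.001, 0.0]
wrist_force: [0.1, 0.1, 0.6]
width: 1.001
grasp_force: 0.0
```

send_rows:
  targets:
    - [[0,0,-0.001,0],[0,0,-0.003,0],[0,0,-0.003,0]]

```text
time: 6.17
position: [576.5, 242.3, 78.0]
ee_rot: [0.997, 0.075, 0.001, -0.0]
wrist_force: [-0.7, 0.2, -0.0]
width: 1.001
grasp_force: 0.0
```

send_rows:
  targets:
    - [[0,0,0,0],[0,0,0,0],[0,0,0,0],[0,0,0,0],[0,0,0,0],[0,0,0,0],[0,0,0,0],[0,0,0,0],[0,0,0,0]]
  claw: 0

```text
time: 6.92
position: [576.1, 242.0, 77.5]
ee_rot: [0.997, 0.075, -0.0, 0.0]
wrist_force: [-0.7, -0.1, 0.7]
width: 0.562
grasp_force: 30.0
```

Gripped at 51.7 mm. Lifting.

send_rows:
  targets:
    - [[0,0,0.002,0],[0,0,0.006,0],[0,0,0.014,0],[0,0,0.024,0],[0,0,0.036,0],[0,0,0.05,0],[0,0,0.07,0],[0,0,0.09,0],[0,0,0.11,0],[0,0,0.13,0]]

```text
time: 7.75
position: [576.0, 242.2, 209.9]
ee_rot: [0.997, 0.075, 0.001, -0.0]
wrist_force: [0.5, -0.1, -3.0]
width: 0.56
grasp_force: 30.0
```

send_rows:
  targets:
    - [[-0.01,-0.01,0.01,0],[-0.02,-0.03,0.02,0],[-0.03,-0.06,0.02,0],[-0.04,-0.09,0.02,0],[-0.05,-0.12,0.02,0],[-0.06,-0.14,0.02,0],[-0.06,-0.15,0.02,0],[-0.06,-0.15,0.02,0],[-0.06,-0.15,0.02,0]]

```text
time: 8.5
position: [516.6, 92.3, 228.5]
ee_rot: [0.997, 0.075, 0.001, -0.0]
wrist_force: [0.4, 1.0, -2.9]
width: 0.561
grasp_force: 30.0
```

```bash
cat > tilt.py <<'E'
from h import *
def disc(zmin,zmax,cam="side",R=140):
    o=bot.get_obs();t=o["position"]
    im,d,K,T=grab(cam);P=pts(d,K,T);hsv=cv2.cvtColor(im,cv2.COLOR_RGB2HSV)
    m=(d>0)&(np.hypot(P[...,0]-t[0],P[...,1]-t[1])<R)&(P[...,2]>zmin)&(P[...,2]<zmax)&(hsv[...,0]<17)&(hsv[...,1]>95)&(hsv[...,1]<190)
    Q=P[m]
    for _ in range(6):
        c=Q.mean(0); n=np.linalg.svd(Q-c,full_matrices=False)[2][2]; n*=np.sign(n[2]); r=(Q-c)@n; Q=Q[abs(r)<max(2,2*r.std())]
    print(cam,"tcp",t.round(1),"w",round(o["width"],3),"n",n.round(3),"tilt",np.degrees(np.arccos(n[2])).round(2),"az",np.degrees(np.arctan2(n[1],n[0])).round(),"c",c.round(1),"z at tcp",(c[2]-(n[0]*(t[0]-c[0])+n[1]*(t[1]-c[1]))/n[2]).round(1),len(Q),r.std().round(2),"F",o["wrist_force"].round(1))
    return im,d,K,T,P,m,n,c
E
python3 - <<'E'
from tilt import *
disc(100,330); disc(100,330,"wrist")
E
```

```text
side tcp [516.6  92.3 228.5] w 0.561 n [-0.567 -0.087  0.819] tilt 35.03 az -171.0 c [529.2  65.4 248. ] z at tcp 242.1 1976 0.9 F [ 0.4  1.  -2.9]
wrist tcp [516.6  93.3 228.3] w 0.56 n [-0.568 -0.086  0.819] tilt 35.05 az -171.0 c [570.2 101.  277. ] z at tcp 239.0 72060 0.49 F [-0.6  0.2 -3.1]
```

Lifted securely, still tilted 35° in the grip. I'll level it by pressing the low rim on free table near (400,130).

send_rows:
  targets:
    - [[-0.02,0.01,0,0],[-0.045,0.02,0,0],[-0.075,0.03,0,0],[-0.1,0.038,-0.01,0],[-0.117,0.038,-0.04,0],[-0.117,0.038,-0.075,0],[-0.117,0.038,-0.11,0],[-0.117,0.038,-0.14,0],[-0.117,0.038,-0.16,0],[-0.117,0.038,-0.17,0]]

```text
time: 9.43
position: [397.8, 131.2, 55.3]
ee_rot: [0.997, 0.077, -0.002, -0.0]
wrist_force: [-0.6, -0.3, -2.7]
width: 0.565
grasp_force: 30.0
```

send_rows:
  targets:
    - [[0,0,-0.003,0],[0,0,-0.006,0],[0,0,-0.009,0],[0,0,-0.012,0],[0,0,-0.015,0],[0,0,-0.018,0],[0,0,-0.021,0],[0,0,-0.024,0],[0,0,-0.027,0],[0,0,-0.03,0]]

```text
time: 10.27
position: [403.9, 132.0, 29.5]
ee_rot: [0.997, 0.075, 0.004, -0.001]
wrist_force: [6.1, 1.4, 7.5]
width: 0.561
grasp_force: 30.0
```

```bash
python3 - <<'E'
from tilt import *
disc(20,200); disc(20,200,"wrist")
E
```

```text
side tcp [403.9 132.   29.5] w 0.561 n [-0.4   -0.065  0.914] tilt 23.92 az -171.0 c [424.7 108.8  54.2] z at tcp 46.7 1645 1.19 F [6.1 1.4 7.5]
wrist tcp [403.2 131.8  28.9] w 0.563 n [-0.397 -0.062  0.916] tilt 23.66 az -171.0 c [457.4 139.3  67.5] z at tcp 43.5 71861 0.56 F [5.5 1.8 6.9]
```

Levelling works (24° now), so I'll continue.

send_rows:
  targets:
    - [[0,0,-0.003,0],[0,0,-0.006,0],[0,0,-0.009,0],[0,0,-0.012,0],[0,0,-0.015,0],[0,0,-0.018,0],[0,0,-0.021,0],[0,0,-0.024,0]]

```text
time: 11.03
position: [399.4, 130.1, 3.4]
ee_rot: [0.997, 0.075, 0.0, -0.0]
wrist_force: [3.8, 0.3, 3.5]
width: 0.561
grasp_force: 30.0
```

send_rows:
  targets:
    - [[0,0,-0.002,0],[0,0,-0.004,0],[0,0,-0.006,0],[0,0,-0.007,0]]

```text
time: 11.37
position: [398.8, 129.9, -3.9]
ee_rot: [0.997, 0.075, -0.0, 0.0]
wrist_force: [2.4, 0.2, 1.9]
width: 0.563
grasp_force: 30.0
```

```bash
python3 - <<'E'
from tilt import *
disc(5,80); disc(5,80,"wrist")
E
```

```text
side tcp [398.8 129.9  -3.9] w 0.563 n [-0.03  -0.004  1.   ] tilt 1.75 az -172.0 c [400.9 105.6  16.3] z at tcp 16.3 1770 1.2 F [2.4 0.2 1.9]
wrist tcp [398.8 129.9  -3.9] w 0.56 n [-0.031 -0.004  1.   ] tilt 1.8 az -172.0 c [446.  136.5  15.9] z at tcp 14.4 60028 0.62 F [2.2 0.9 1.9]
```

send_rows:
  targets:
    - [[0,0,-0.001,0],[0,0,-0.002,0],[0,0,-0.003,0],[0,0,-0.0035,0],[0,0,-0.0035,0]]

```text
time: 11.88
position: [399.2, 130.0, -6.8]
ee_rot: [0.997, 0.075, 0.0, 0.0]
wrist_force: [2.2, -0.4, 7.9]
width: 0.559
grasp_force: 30.0
```

```bash
python3 - <<'E'
from tilt import *
disc(3,60); disc(3,60,"wrist")
E
```

```text
side tcp [399.2 130.   -6.8] w 0.559 n [-0.001 -0.001  1.   ] tilt 0.07 az -113.0 c [399.7 105.1  13.4] z at tcp 13.5 1756 1.22 F [ 2.2 -0.4  7.9]
wrist tcp [399.2 130.   -6.8] w 0.566 n [-0.001 -0.     1.   ] tilt 0.04 az -159.0 c [445.6 136.5  11.7] z at tcp 11.6 58648 0.62 F [ 1.9 -0.4  7.4]
```

The bat is level. I'll lift, turn about −0.95 rad and pause short of the head, so the wrist camera sees both the pins and the holes.

send_rows:
  targets:
    - [[0,0,0.004,0],[0,0,0.014,0],[0,0,0.035,0],[0,0,0.06,0],[0,0,0.09,-0.05],[0,-0.01,0.12,-0.13],[0.01,-0.03,0.145,-0.22],[0.015,-0.05,0.16,-0.32],[0.02,-0.08,0.16,-0.42],[0.03,-0.11,0.16,-0.52]]

```text
time: 12.82
position: [427.8, 19.3, 153.6]
ee_rot: [0.983, -0.185, -0.0, 0.0]
wrist_force: [1.1, -0.1, -2.8]
width: 0.56
grasp_force: 30.0
```

send_rows:
  targets:
    - [[0.01,-0.035,0,-0.1],[0.02,-0.07,0,-0.2],[0.03,-0.105,0,-0.3],[0.04,-0.135,0,-0.38],[0.05,-0.16,0,-0.426],[0.053,-0.173,0,-0.426],[0.053,-0.173,0,-0.426],[0.053,-0.173,0,-0.426]]

```text
time: 13.48
position: [480.8, -152.5, 152.1]
ee_rot: [0.922, -0.387, -0.001, -0.0]
wrist_force: [0.7, 1.7, -3.4]
width: 0.563
grasp_force: 30.0
```

```bash
python3 - <<'E'
from tilt import *
im,d,K,T,P,m,n,c=disc(120,230,"wrist")
np.savez("w5.npz",im=im,d=d,K=K,T=T); cv2.imwrite("pics/w5.png",im[:,:,::-1])
E
```

```text
wrist tcp [ 480.8 -152.5  152.1] w 0.563 n [-0.004  0.005  1.   ] tilt 0.36 az 126.0 c [ 513.8 -186.3  170.8] z at tcp 170.5 59005 0.63 F [ 0.7  1.7 -3.4]
```

View pics/w5.png

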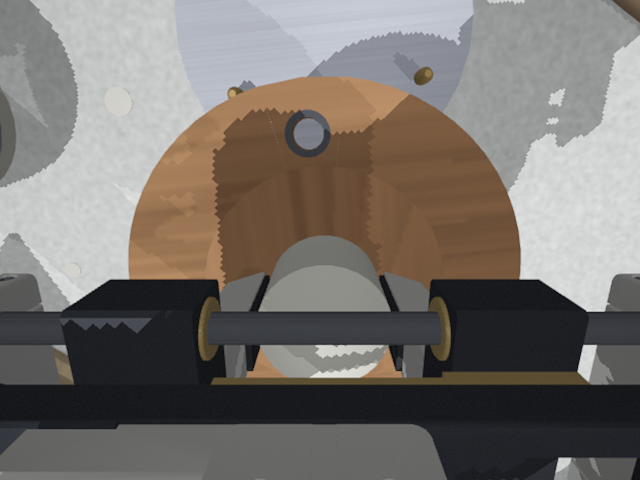

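The wrist view shows one hole at (307,133), and pin tips at about (426,73) and (233,91). I'll turn those into a centre and an angle.

```bash
cat > fit.py <<'E'
from h import *
import sys
def bat(f,ztop,hole_uv):
    z=np.load(f); im,d,K,T=[z[k] for k in("im","d","K","T")]; P=pts(d,K,T); hsv=cv2.cvtColor(im,cv2.COLOR_RGB2HSV)
    m=((hsv[...,0]<17)&(hsv[...,1]>95)&(d>0)&(abs(P[...,2]-ztop)<6)).astype(np.uint8)
    m=cv2.morphologyEx(m,cv2.MORPH_CLOSE,np.ones((25,25))); m[270:]=0
    ct=max(cv2.findContours(m,0,cv2.CHAIN_APPROX_NONE)[0],key=cv2.contourArea)[:,0]; ct=ct[(ct[:,1]<262)]
    W=np.array([ray(u,v,K,T,ztop)[:2] for u,v in ct])
    for _ in range(6):
        A=np.c_[2*W,np.ones(len(W))]; s=np.linalg.lstsq(A,(W**2).sum(1),rcond=None)[0]; c=s[:2];R=np.sqrt(s[2]+c@c)
        r=np.hypot(*(W-c).T)-R; W=W[abs(r)<max(1,2*r.std())]
    # hole: dark ring -> ellipse
    u,v=hole_uv; g=hsv[...,2]*((hsv[...,1]<75)); y,x=np.mgrid[:480,:640]
    ring=((hsv[...,1]<95)&(np.hypot(x-u,y-v)<32)).astype(np.uint8)
    n,l,st,ce=cv2.connectedComponentsWithStats(ring); i=1+np.argmax(st[1:,4]); hc=cv2.findContours((l==i).astype(np.uint8),0,cv2.CHAIN_APPROX_NONE)[0][0]
    e=cv2.fitEllipse(hc); h=ray(*e[0],K,T,ztop)[:2]
    print("rim centre",c.round(1),"R",R.round(1),r.std().round(2),"hole px",e,"world",h.round(1),"dist",np.hypot(*(h-c)).round(1),"ang",np.degrees(np.arctan2(*(h-c)[::-1])).round(2))
    return im,hsv,K,T,c,h
if __name__=="__main__":
    im,hsv,K,T,c,h=bat("w5.npz",170.7,(307.5,133.5))
    for u,v in[(426,73),(233,91)]:
        print("tip",ray(u,v,K,T,88)[:2].round(1))
    cv2.imwrite("pics/c5.png",cv2.resize(im[50:150,210:450],(800,333),interpolation=2)[:,:,::-1])
    print(bot.get_obs()["position"])
E
python3 fit.py
```

```text
rim centre [ 482.6 -154.2] R 94.4 0.18 hole px ((307.1134948730469, 133.05638122558594), (45.69430923461914, 47.65292739868164), 171.46981811523438) world [ 538.  -200.2] dist 72.1 ang -39.7
tip [ 512.8 -276.8]
tip [ 592.6 -183.8]
[ 480.92146638 -151.56846714  152.3142729 ]
```

View pics/c5.png

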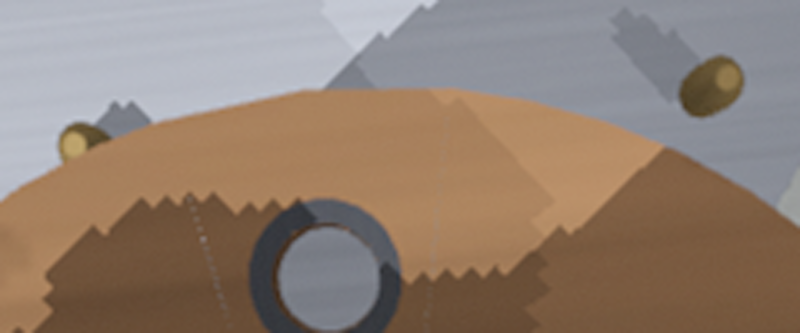

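send_rows:
  targets:
    - [[0.015,-0.015,0,0],[0.04,-0.04,0,-0.007],[0.065,-0.067,0,-0.007],[0.085,-0.087,-0.01,-0.007],[0.095,-0.097,-0.03,-0.007],[0.097,-0.0994,-0.045,-0.007],[0.097,-0.0994,-0.058,-0.007],[0.097,-0.0994,-0.064,-0.007],[0.097,-0.0994,-0.064,-0.007],[0.097,-0.0994,-0.064,-0.007]]

```text
time: 14.37
position: [579.0, -250.9, 89.2]
ee_rot: [0.921, -0.39, -0.0, -0.0]
wrist_force: [-0.3, -0.6, -2.6]
width: 0.56
grasp_force: 30.0
```

```bash
python3 - <<'E'
from tilt import *
im,d,K,T,P,m,n,c=disc(85,140,"wrist")
np.savez("w6.npz",im=im,d=d,K=K,T=T)
from fit import bat
bat("w6.npz",106.7,(307,133))
cv2.imwrite("pics/c6.png",cv2.resize(im[90:180,250:370],(800,600),interpolation=2)[:,:,::-1])
E
```

```text
wrist tcp [ 579.  -250.9   89.2] w 0.56 n [-0.006  0.006  1.   ] tilt 0.47 az 137.0 c [ 611.7 -284.8  107.9] z at tcp 107.5 58980 0.62 F [-0.3 -0.6 -2.6]
rim centre [ 580.4 -252.2] R 95.0 0.16 hole px ((307.1971130371094, 133.2416229248047), (45.79983901977539, 47.37924575805664), 171.89291381835938) world [ 635.9 -298.8] dist 72.5 ang -40.04
```

View pics/c6.png

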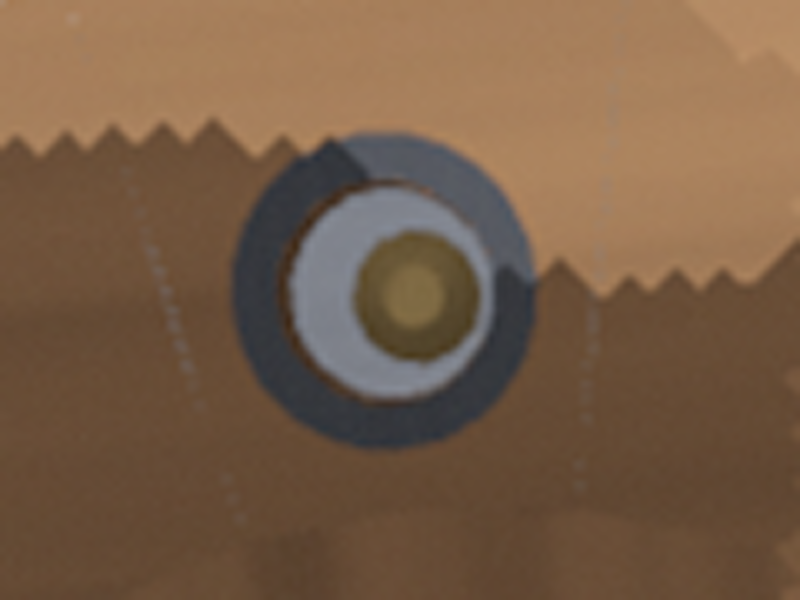

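The hole is about 1.5 mm off the pin, and the arm may still be settling. I'll let it settle and check.

send_rows:
  targets:
    - [[-0.0005,-0.0005,0,0],[-0.0005,-0.0005,0,0],[-0.0005,-0.0005,0,0],[-0.0005,-0.0005,0,0]]

```text
time: 14.75
position: [578.8, -253.0, 89.5]
ee_rot: [0.921, -0.391, 0.0, 0.0]
wrist_force: [-0.1, -0.5, -2.4]
width: 0.558
grasp_force: 30.0
```

```bash
cat > pinchk.py <<'E'
from h import *
def chk(zt):
    o=bot.get_obs(); im,d,K,T=grab("wrist"); np.savez("w7.npz",im=im,d=d,K=K,T=T)
    from fit import bat
    _,hsv,K,T,c,h=bat("w7.npz",zt,(307,133))
    y,x=np.mgrid[:480,:640]
    p=((np.hypot(x-307,y-133)<18)&(hsv[...,1]>95)&(hsv[...,0]>17)&(hsv[...,0]<40)).astype(np.uint8)
    n,l,s,ce=cv2.connectedComponentsWithStats(p); i=1+np.argmax(s[1:,4]); print("pin px",ce[i],s[i,4])
    t=ray(*ce[i],K,T,86)[:2]; print(o["position"],"pin",t.round(1),"pin-hole",(t-h).round(2),"expected pin - from centre est",)
E
python3 -c "from pinchk import *; chk(107.3)"
```

```text
rim centre [ 580.2 -254.3] R 94.9 0.16 hole px ((307.1670227050781, 133.25518798828125), (45.852272033691406, 47.35813522338867), 170.94178771972656) world [ 635.5 -301. ] dist 72.3 ang -40.13
pin px [308.76806084 136.69581749] 263
[ 578.76698219 -252.95993041   89.48940255] pin [ 634.7 -299.8] pin-hole [-0.81  1.13] expected pin - from centre est
```

send_rows:
  targets:
    - [[-0.001,0.001,0,0],[-0.001,0.001,-0.002,0],[-0.001,0.001,-0.004,0],[-0.001,0.001,-0.006,0],[-0.001,0.001,-0.008,0],[-0.001,0.001,-0.01,0],[-0.001,0.001,-0.012,0],[-0.001,0.001,-0.014,0]]

```text
time: 15.47
position: [577.6, -251.9, 74.7]
ee_rot: [0.921, -0.39, -0.0, 0.0]
wrist_force: [-0.8, -0.3, -2.7]
width: 0.561
grasp_force: 30.0
```

send_rows:
  targets:
    - [[0,0,-0.002,0],[0,0,-0.004,0],[0,0,-0.006,0],[0,0,-0.008,0],[0,0,-0.01,0]]

```text
time: 15.88
position: [577.6, -251.9, 64.8]
ee_rot: [0.921, -0.39, 0.0, 0.0]
wrist_force: [-0.1, 0.1, -2.4]
width: 0.562
grasp_force: 30.0
```

Slid over the pins with no force. Now down to contact.

send_rows:
  targets:
    - [[0,0,-0.0007,0],[0,0,-0.0014,0],[0,0,-0.002,0],[0,0,-0.0025,0],[0,0,-0.0025,0]]

```text
time: 16.3
position: [577.7, -252.0, 63.3]
ee_rot: [0.921, -0.391, 0.0, 0.0]
wrist_force: [-2.3, -0.0, 5.3]
width: 0.559
grasp_force: 30.0
```

```bash
python3 - <<'E'
from tilt import *
disc(60,110,"wrist"); disc(60,110,"side")
E
```

```text
wrist tcp [ 577.7 -252.    63.3] w 0.559 n [-0.001 -0.     1.   ] tilt 0.03 az -169.0 c [ 610.1 -285.8   81.7] z at tcp 81.7 58579 0.63 F [-2.3 -0.   5.3]
side tcp [ 577.7 -252.    63.3] w 0.559 n [-0.001 -0.002  1.   ] tilt 0.1 az -114.0 c [ 588.  -284.9   83.1] z at tcp 83.2 3484 1.02 F [-2.2  0.5  4.8]
```

Bat home (top at 81.7–83 mm, tilt <0.1°). Release and rise.

send_rows:
  targets:
    - [[0,0,0.0005,0],[0,0,0.0005,0],[0,0,0.0005,0],[0,0,0.0005,0],[0,0,0.0005,0],[0,0,0.0005,0]]
  claw: 75

```text
time: 16.9
position: [577.6, -251.9, 62.9]
ee_rot: [0.921, -0.39, 0.0, 0.0]
wrist_force: [0.4, 0.8, -1.2]
width: 0.75
grasp_force: 0.0
```

send_rows:
  targets:
    - [[0,0,0.005,0],[0,0,0.015,0],[0,0,0.03,0],[0,0,0.05,0],[0,0,0.075,0],[0,0,0.1,0],[-0.01,0.03,0.12,0.05],[-0.02,0.06,0.125,0.15],[-0.03,0.1,0.125,0.25],[-0.04,0.135,0.125,0.35]]

```text
time: 17.73
position: [537.6, -115.2, 189.8]
ee_rot: [0.975, -0.222, 0.001, -0.0]
wrist_force: [1.2, 1.0, -0.1]
width: 0.749
grasp_force: 0.0
```

send_rows:
  targets:
    - [[-0.004,0.03,0,0.1],[-0.01,0.06,0,0.2],[-0.018,0.085,-0.01,0.3],[-0.018,0.092,-0.03,0.4],[-0.018,0.092,-0.045,0.45],[-0.018,0.092,-0.05,0.45],[-0.018,0.092,-0.05,0.45],[-0.018,0.092,-0.05,0.45]]

```text
time: 18.4
position: [520.0, -25.4, 138.7]
ee_rot: [1.0, -0.003, 0.0, 0.0]
wrist_force: [-0.1, 0.8, 0.0]
width: 0.751
grasp_force: 0.0
```

```bash
cat > spin.py <<'E'
from h import *
def spin(z0):
    o=bot.get_obs(); t=o["position"]; im,d,K,T=grab("wrist"); hsv=cv2.cvtColor(im,cv2.COLOR_RGB2HSV); P=pts(d,K,T)
    m=((hsv[...,0]<12)|(hsv[...,0]>175))&(hsv[...,1]>170)&(d>0)&(np.hypot(P[...,0]-t[0],P[...,1]-t[1])<70)
    Q=P[m]; print("tcp",t.round(1),"n",len(Q),"zmin/max",np.percentile(Q[:,2],[1,99]).round(1))
    def circ(q):
        A=np.c_[2*q[:,:2],np.ones(len(q))]; s=np.linalg.lstsq(A,(q[:,:2]**2).sum(1),rcond=None)[0]; return s[:2].round(2),np.sqrt(s[2]+s[:2]@s[:2]).round(2)
    foot=m&(abs(P[...,2]-z0-8)<3); ct=foot.astype(np.uint8)
    f=P[foot][:,:2].astype(np.float32); print("foot enclosing",cv2.minEnclosingCircle(f),len(f))
    kn=Q[(Q[:,2]>z0+15)&(Q[:,2]<z0+52)]; print("knob wall fit",circ(kn) if len(kn)>10 else None)
    top=Q[Q[:,2]>z0+53]; print("knob top",cv2.minEnclosingCircle(top[:,:2].astype(np.float32)) if len(top) else None)
    np.savez("ws.npz",im=im,d=d,K=K,T=T)
    return im
E
python3 -c "from spin import *; spin(0)"
```

```text
tcp [520.  -25.4 138.7] n 189 zmin/max [ 6.1 54.7]
foot enclosing ((524.7601318359375, -33.76203536987305), 19.391216278076172) 63
knob wall fit (array([518.61, -23.38]), np.float64(7.77))
knob top ((519.8427734375, -23.69441032409668), 7.374059677124023)
```

send_rows:
  targets:
    - [[-0.0005,0.0015,-0.02,0],[-0.0005,0.0015,-0.05,0],[-0.0005,0.0015,-0.08,0],[-0.0005,0.0015,-0.105,0],[-0.0005,0.0015,-0.125,0],[-0.0005,0.0015,-0.137,0],[-0.0005,0.0015,-0.143,0],[-0.0005,0.0015,-0.146,0],[-0.0005,0.0015,-0.146,0],[-0.0005,0.0015,-0.146,0]]

```text
time: 19.28
position: [520.0, -23.5, -7.1]
ee_rot: [1.0, -0.001, 0.001, 0.0]
wrist_force: [-0.4, 0.7, 0.2]
width: 0.748
grasp_force: 0.0
```

send_rows:
  targets:
    - [[0,0,0,0],[0,0,0,0],[0,0,0,0],[0,0,0,0],[0,0,0,0],[0,0,0,0],[0,0,0,0],[0,0,0,0],[0,0,0,0],[0,0,0,0]]
  claw: 0

```text
time: 20.12
position: [519.0, -23.4, -8.1]
ee_rot: [1.0, -0.001, -0.0, 0.0]
wrist_force: [-0.3, 0.2, -0.0]
width: 0.168
grasp_force: 30.0
```

Knob gripped (15.5 mm). Lift and go to a viewing position short of the hump.

send_rows:
  targets:
    - [[0,0,0.004,0],[0,0,0.015,0],[0,0,0.035,0],[0,0,0.065,0],[0,0,0.1,0],[0,-0.01,0.135,0],[-0.01,-0.03,0.16,0],[-0.02,-0.055,0.18,0],[-0.03,-0.085,0.183,0],[-0.04,-0.12,0.183,0]]

```text
time: 20.95
position: [479.9, -143.2, 178.0]
ee_rot: [1.0, 0.0, 0.002, 0.0]
wrist_force: [0.1, 0.4, -0.9]
width: 0.173
grasp_force: 30.0
```

send_rows:
  targets:
    - [[-0.003,-0.03,0,0],[-0.006,-0.06,0,0],[-0.009,-0.09,0,0],[-0.009,-0.105,0,0],[-0.009,-0.11,0,0],[-0.009,-0.11,0,0],[-0.009,-0.11,0,0],[-0.009,-0.11,0,0]]

```text
time: 21.62
position: [470.5, -251.4, 175.3]
ee_rot: [1.0, 0.0, 0.0, -0.0]
wrist_force: [0.6, 0.3, -0.6]
width: 0.17
grasp_force: 30.0
```

```bash
cat > hump.py <<'E'
from h import *
def hump(cam):
    o=bot.get_obs(); im,d,K,T=grab(cam); hsv=cv2.cvtColor(im,cv2.COLOR_RGB2HSV); P=pts(d,K,T); c0=np.array([579.5,-253.5])
    R=np.hypot(P[...,0]-c0[0],P[...,1]-c0[1])
    m=(d>0)&(R<33)&(P[...,2]>95)&(P[...,2]<140); Q=P[m]
    dome=Q[Q[:,2]>121.5]
    A=np.c_[2*dome,np.ones(len(dome))]; s=np.linalg.lstsq(A,(dome**2).sum(1),rcond=None)[0]
    print(cam,o["position"].round(1),"dome circle",cv2.minEnclosingCircle(dome[:,:2].astype(np.float32)),"z max",np.percentile(Q[:,2],99.5).round(1),"sphere",s[:3].round(1),np.sqrt(s[3]+s[:3]@s[:3]).round(1),len(dome))
    w=Q[(Q[:,2]<116)]; A=np.c_[2*w[:,:2],np.ones(len(w))]; s=np.linalg.lstsq(A,(w[:,:2]**2).sum(1),rcond=None)[0]; print("wall",s[:2].round(2),np.sqrt(s[2]+s[:2]@s[:2]).round(1),len(w))
    # rim of the disc
    b=((hsv[...,0]<17)&(hsv[...,1]>95)&(d>0)&(R<110)&(abs(P[...,2]-82)<7)); q=P[b]; 
    if len(q): print("disc enclosing",cv2.minEnclosingCircle(q[:,:2].astype(np.float32)))
    np.savez("hump_%s.npz"%cam,im=im,d=d,K=K,T=T); return im
E
python3 -c "
from hump import *
im=hump('wrist');im2=hump('top');hump('side')
cv2.imwrite('pics/w8.png',im[:,:,::-1])"
```

```text
wrist [ 470.5 -251.4  175.3] dome circle ((579.2781982421875, -252.97952270507812), 25.933753967285156) z max 128.5 sphere [ 579.3 -253.1   74.7] 53.3 6071
wall [ 579.37 -253.02] 25.9 62
disc enclosing ((579.3958740234375, -253.427978515625), 94.88288879394531)
top [ 470.5 -251.5  175.2] dome circle ((579.351806640625, -254.14642333984375), 26.06036949157715) z max 133.3 sphere [ 579.8 -254.4  110. ] 23.7 328
wall [ 579.94 -254.9 ] 25.8 37
disc enclosing ((578.9540405273438, -255.08274841308594), 95.32286834716797)
side [ 470.4 -251.8  175.1] dome circle ((577.6705322265625, -252.88072204589844), 27.029499053955078) z max 130.9 sphere [ 577.7 -253.2   87.4] 42.9 530
wall [ 577.67 -253.03] 25.3 212
disc enclosing ((577.6813354492188, -254.00711059570312), 95.4201889038086)
```

View pics/w8.png

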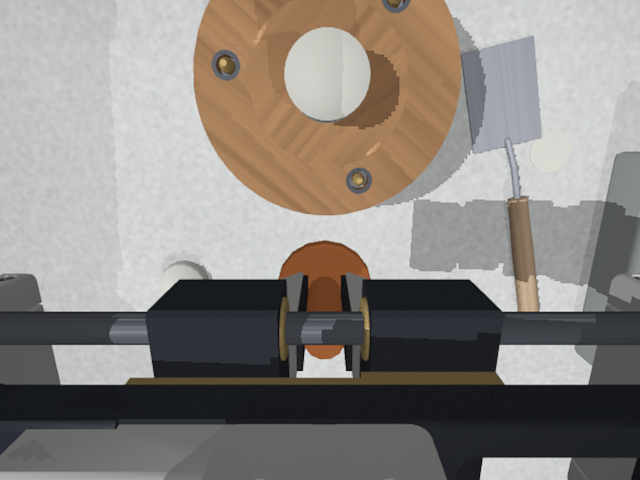

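Wrist view: bat seated with all pins in the holes, dome at (327,73), spinner foot at (325,270). I'll fit the foot in the same camera.

```bash
python3 - <<'E'
from h import *
z=np.load("hump_wrist.npz"); im,d,K,T=[z[k] for k in("im","d","K","T")]; hsv=cv2.cvtColor(im,cv2.COLOR_RGB2HSV);P=pts(d,K,T)
m=(((hsv[...,0]<13)|(hsv[...,0]>175))&(hsv[...,1]>150)&(d>0)); m[:236]=0;m[280:]=0;m[:,:270]=0;m[:,380:]=0
Q=P[m];print(m.sum(),np.percentile(Q[:,2],[1,50,99]))
W=[]
for v in range(243,280):
    u=np.where(m[v])[0]
    if len(u)>5: W+= [ray(u[0]-.5,v,K,T,191.4)[:2],ray(u[-1]+.5,v,K,T,191.4)[:2]]
W=np.array(W)
for _ in range(4):
    A=np.c_[2*W,np.ones(len(W))]; s=np.linalg.lstsq(A,(W**2).sum(1),rcond=None)[0];c=s[:2];R=np.sqrt(s[2]+c@c);r=np.hypot(*(W-c).T)-R;W=W[abs(r)<max(.6,2*r.std())]
print("foot",c,R,r.std(),bot.get_obs()["position"])
E
```

```text
2380 [187.86595518 190.93614483 196.58277598]
foot [ 472.27795848 -251.59381273] 22.543380344282443 0.15139678266691947 [ 470.39304542 -252.01805946  175.11759379]
```

send_rows:
  targets:
    - [[0.02,0,0,0],[0.05,0,0,0],[0.08,0,0,0],[0.1,0,0,0],[0.109,0,-0.005,0],[0.109,0,-0.02,0],[0.109,0,-0.035,0],[0.109,0,-0.045,0],[0.109,0,-0.049,0],[0.109,0,-0.049,0]]

```text
time: 22.6
position: [578.0, -253.0, 124.8]
ee_rot: [1.0, -0.001, -0.001, -0.0]
wrist_force: [-0.5, -0.0, -0.9]
width: 0.165
grasp_force: 30.0
```

send_rows:
  targets:
    - [[0,0,0,0],[0,0,0,0],[0,0,0,0],[0,0,0,0]]

```text
time: 22.93
position: [579.4, -253.6, 126.7]
ee_rot: [1.0, -0.001, 0.001, 0.0]
wrist_force: [-0.6, 0.2, -1.2]
width: 0.168
grasp_force: 30.0
```

send_rows:
  targets:
    - [[-0.0003,0.0003,-0.001,0],[-0.0003,0.0003,-0.002,0],[-0.0003,0.0003,-0.003,0],[-0.0003,0.0003,-0.004,0],[-0.0003,0.0003,-0.0045,0],[-0.0003,0.0003,-0.005,0],[-0.0003,0.0003,-0.005,0],[-0.0003,0.0003,-0.005,0]]

```text
time: 23.6
position: [578.8, -253.0, 120.9]
ee_rot: [1.0, -0.001, -0.0, 0.0]
wrist_force: [-0.5, -0.4, -1.5]
width: 0.164
grasp_force: 30.0
```

send_rows:
  targets:
    - [[0,0,-0.0003,0],[0,0,-0.0006,0],[0,0,-0.0006,0],[0,0,-0.0006,0]]

```text
time: 23.93
position: [578.8, -253.1, 120.3]
ee_rot: [1.0, -0.001, -0.0, 0.0]
wrist_force: [-0.1, -0.4, -2.5]
width: 0.173
grasp_force: 30.0
```

send_rows:
  targets:
    - [[0,0,-0.0003,0],[0,0,-0.0006,0],[0,0,-0.0006,0],[0,0,-0.0006,0]]

```text
time: 24.27
position: [578.8, -253.1, 119.8]
ee_rot: [1.0, -0.001, 0.0, 0.0]
wrist_force: [-0.4, -0.6, -1.6]
width: 0.165
grasp_force: 30.0
```

send_rows:
  targets:
    - [[0,0,-0.0003,0],[0,0,-0.0006,0],[0,0,-0.0006,0],[0,0,-0.0006,0]]

```text
time: 24.6
position: [578.9, -253.1, 119.4]
ee_rot: [1.0, -0.001, 0.0, 0.0]
wrist_force: [-0.8, 0.4, 2.2]
width: 0.169
grasp_force: 30.0
```

Contact felt (about +3 N). Release.

send_rows:
  targets:
    - [[0,0,0,0],[0,0,0,0],[0,0,0,0],[0,0,0,0],[0,0,0,0],[0,0,0,0]]
  claw: 60

```text
time: 25.1
position: [578.7, -253.0, 119.1]
ee_rot: [1.0, -0.001, -0.0, -0.0]
wrist_force: [-0.2, 0.1, 0.5]
width: 0.555
grasp_force: 0.0
```

send_rows:
  targets:
    - [[0,0,0.003,0],[0,0,0.01,0],[0,0,0.025,0],[0,0,0.045,0],[0,0,0.07,0],[0,0,0.1,0],[-0.02,0,0.12,0],[-0.05,0,0.12,0],[-0.085,0,0.12,0],[-0.11,0,0.12,0]]

```text
time: 25.93
position: [466.7, -253.1, 240.1]
ee_rot: [1.0, -0.001, 0.0, 0.0]
wrist_force: [-0.1, -0.3, 0.3]
width: 0.599
grasp_force: 0.0
```

```bash
python3 - <<'E'
from h import *
im,d,K,T=grab("wrist"); hsv=cv2.cvtColor(im,cv2.COLOR_RGB2HSV);P=pts(d,K,T)
def look(im,d,P,hsv,nm):
    m=((hsv[...,0]<12)|(hsv[...,0]>175))&(hsv[...,1]>160)&(d>0)&(np.hypot(P[...,0]-579,P[...,1]+253)<45)&(P[...,2]>118)
    Q=P[m]; f=Q[Q[:,2]<146]; k=Q[Q[:,2]>176]
    c=f.mean(0); n=np.linalg.svd(f-c,full_matrices=False)[2][2]; n*=np.sign(n[2])
    print(nm,len(f),"foot",cv2.minEnclosingCircle(f[:,:2].astype(np.float32)),"z",c[2],"tilt",np.degrees(np.arccos(n[2])),n.round(3),"knob top",k.mean(0) if len(k) else None, Q[:,2].max())
look(im,d,P,hsv,"wrist")
im2,d2,K2,T2=grab("side"); look(im2,d2,pts(d2,K2,T2),cv2.cvtColor(im2,cv2.COLOR_RGB2HSV),"side")
cv2.imwrite("pics/end.png",cv2.hconcat([cv2.resize(im[:300,120:520],(400,300)),cv2.resize(im2[280:430,240:440],(400,300),interpolation=2)])[:,:,::-1])
print(bot.get_obs()["time"])
E
```

```text
wrist 64 foot ((570.570068359375, -263.27545166015625), 15.439966201782227) z 139.4520659378036 tilt 27.0026046399225 [-0.365 -0.27   0.891] knob top [ 577.27606203 -250.17440914  179.45005593] 182.22148091132644
side 13 foot ((581.091796875, -267.0288391113281), 17.100271224975586) z 138.57704887720723 tilt 26.13671867341813 [ 0.185 -0.4    0.898] knob top [ 581.26686325 -247.90521481  182.54420122] 185.72971019498084
26.0333
```

```bash
cat > chk.py <<'E'
from h import *
def look(nm):
    im,d,K,T=grab(nm);hsv=cv2.cvtColor(im,cv2.COLOR_RGB2HSV);P=pts(d,K,T)
    m=(hsv[...,1]>120)&((hsv[...,0]<14)|(hsv[...,0]>172))&(d>0)&(np.hypot(P[...,0]-579,P[...,1]+253)<45)&(P[...,2]>124)
    Q=P[m]; f=Q[Q[:,2]<147]
    for _ in range(4):
        c=f.mean(0); n=np.linalg.svd(f-c,full_matrices=False)[2][2]; n*=np.sign(n[2]); r=(f-c)@n; f=f[abs(r)<max(1,2*r.std())]
    k=Q[Q[:,2]>177]
    print(nm,bot.get_obs()["time"],len(Q),len(f),"foot",[round(float(x),1) for x in (*cv2.minEnclosingCircle(f[:,:2].astype(np.float32))[0],cv2.minEnclosingCircle(f[:,:2].astype(np.float32))[1])],"z",c[2].round(1),"n",n.round(3),"tilt",np.degrees(np.arccos(n[2])).round(1),"knob top",(k[:,0].min()+k[:,0].max())/2 if len(k) else None,(k[:,1].min()+k[:,1].max())/2 if len(k) else None,len(k),np.percentile(Q[:,2],99).round(1))
if __name__=="__main__":
    for _ in range(2): look("wrist")
    look("top")
E
python3 chk.py
```

```text
wrist 26.0833 1752 916 foot [578.4, -252.3, 23.6] z 136.3 n [0.069 0.122 0.99 ] tilt 8.1 knob top 581.9972657806445 -246.60115674725904 357 183.6
wrist 26.1333 1709 911 foot [578.2, -252.5, 23.5] z 136.2 n [0.069 0.129 0.989] tilt 8.4 knob top 582.1568945627794 -246.7704536372466 346 183.9
top 26.1833 333 250 foot [579.1, -254.1, 23.8] z 135.0 n [0.092 0.121 0.988] tilt 8.7 knob top 582.1426138332974 -248.93322073849257 34 185.0
```

Foot centred, but the spinner leans about 8°, perhaps rocking. I'll let time pass and recheck.

send_rows:
  targets:
    - [[0,0,0,0],[0,0,0,0],[0,0,0,0]]

```text
time: 26.43
position: [469.5, -252.8, 238.9]
ee_rot: [1.0, -0.001, -0.0, -0.0]
wrist_force: [0.5, 0.7, -1.3]
width: 0.601
grasp_force: 0.0
```

```bash
python3 - <<'E'
from chk import *
for _ in range(8): look("wrist")
E
```

```text
wrist 26.4833 1639 864 foot [578.2, -252.3, 23.5] z 136.3 n [0.07  0.122 0.99 ] tilt 8.1 knob top 582.1710833058803 -246.6847346361182 331 184.0
wrist 26.5333 1656 864 foot [578.4, -252.5, 23.4] z 136.2 n [0.075 0.126 0.989] tilt 8.5 knob top 582.3398659762589 -246.70544252748158 324 184.1
wrist 26.5833 1695 900 foot [578.1, -253.0, 23.5] z 136.3 n [0.072 0.132 0.989] tilt 8.7 knob top 582.3024556327914 -246.75177758821434 344 183.8
wrist 26.6333 1657 885 foot [578.3, -252.8, 23.4] z 136.3 n [0.072 0.127 0.989] tilt 8.4 knob top 582.264028091282 -246.60960250881544 329 183.7
wrist 26.6833 1675 897 foot [578.2, -252.8, 23.4] z 136.2 n [0.068 0.127 0.99 ] tilt 8.3 knob top 582.2661983636696 -246.32711339553498 333 184.0
wrist 26.7333 1687 907 foot [578.3, -252.5, 23.5] z 136.3 n [0.069 0.13  0.989] tilt 8.5 knob top 582.1689402084747 -246.72272447184716 330 184.2
wrist 26.7833 1694 883 foot [578.3, -252.6, 23.4] z 136.2 n [0.073 0.123 0.99 ] tilt 8.2 knob top 582.183721439013 -246.3896997614736 345 183.9
wrist 26.8333 1666 877 foot [578.4, -252.5, 23.4] z 136.3 n [0.071 0.13  0.989] tilt 8.5 knob top 582.142913871005 -246.47349287449316 333 183.9
```

The lean is steady at about 8.4°, which isn't what a free balance on a round dome should give. I'll check the stored depth data: was the spinner already tilted in the grip, and what shape is the dome?

```bash
python3 - <<'E'
from h import *
z=np.load("hump_wrist.npz"); im,d,K,T=[z[k] for k in("im","d","K","T")]; hsv=cv2.cvtColor(im,cv2.COLOR_RGB2HSV);P=pts(d,K,T)
m=(((hsv[...,0]<13)|(hsv[...,0]>175))&(hsv[...,1]>150)&(d>0)); m[:236]=0;m[280:]=0;m[:,:270]=0;m[:,380:]=0
f=P[m]; f=f[(f[:,2]>188)&(f[:,2]<195)]
for _ in range(5):
    c=f.mean(0); n=np.linalg.svd(f-c,full_matrices=False)[2][2]; n*=np.sign(n[2]); r=(f-c)@n; f=f[abs(r)<max(1,2*r.std())]
print("held foot plane",n.round(3),c.round(1),len(f),np.ptp(f[:,:2],axis=0))
c0=np.array([579.3,-253.0]);X=P[...,:2]-c0;R=np.hypot(X[...,0],X[...,1])
g=(d>0)&(R<25)&(P[...,2]>115)&(P[...,2]<135)
A=np.arctan2(X[...,1],X[...,0])
for lo in range(0,25,3):
    q=g&(R>=lo)&(R<lo+3); mid=lo+1.5
    print(lo,q.sum(),"z",P[...,2][q].mean().round(2),"sphere",(128-60+np.sqrt(3600-(R[q]**2)).mean()).round(2),[np.round(P[...,2][q&(A>=a)&(A<a+np.pi/3)].mean()-P[...,2][q].mean(),2) for a in np.arange(-3,3,np.pi/3)])
E
```

```text
held foot plane [ 0.007 -0.001  1.   ] [ 484.  -251.6  191. ] 1987 [18.94941614 44.37356402]
0 90 z 127.6 sphere 127.96 [np.float64(0.15), np.float64(-0.14), np.float64(0.16), np.float64(0.1), np.float64(-0.26), np.float64(-0.03)]
3 257 z 127.38 sphere 127.81 [np.float64(0.02), np.float64(0.17), np.float64(-0.14), np.float64(-0.07), np.float64(0.02), np.float64(-0.02)]
6 444 z 127.13 sphere 127.51 [np.float64(0.04), np.float64(-0.08), np.float64(0.0), np.float64(0.02), np.float64(0.09), np.float64(-0.07)]
9 612 z 126.62 sphere 127.06 [np.float64(-0.03), np.float64(0.01), np.float64(0.03), np.float64(0.02), np.float64(-0.01), np.float64(-0.01)]
12 774 z 126.03 sphere 126.44 [np.float64(0.02), np.float64(-0.03), np.float64(-0.01), np.float64(0.02), np.float64(0.01), np.float64(-0.04)]
15 939 z 125.24 sphere 125.66 [np.float64(0.06), np.float64(0.05), np.float64(-0.03), np.float64(-0.07), np.float64(-0.01), np.float64(-0.03)]
18 1074 z 124.31 sphere 124.72 [np.float64(0.01), np.float64(0.13), np.float64(-0.01), np.float64(-0.01), np.float64(-0.06), np.float64(-0.07)]
21 1234 z 123.19 sphere 123.6 [np.float64(0.01), np.float64(0.01), np.float64(-0.06), np.float64(0.02), np.float64(0.08), np.float64(-0.06)]
24 439 z 122.33 sphere 122.77 [np.float64(-0.08), np.float64(0.16), np.float64(0.04), np.float64(-0.01), np.float64(0.0), np.float64(-0.13)]
```

The dome is a true sphere and the spinner was upright before release, so the lean came from the release. I'll wait 2 s more, withdrawn, to confirm it holds.

send_rows:
  targets:
    - [[-0.005,0,0.005,0],[-0.01,0,0.01,0],[-0.01,0,0.01,0],[-0.01,0,0.01,0],[-0.01,0,0.01,0],[-0.01,0,0.01,0],[-0.01,0,0.01,0],[-0.01,0,0.01,0],[-0.01,0,0.01,0],[-0.01,0,0.01,0]]

```text
time: 27.67
position: [458.8, -253.0, 249.1]
ee_rot: [1.0, -0.001, -0.0, -0.0]
wrist_force: [0.2, -0.2, 0.6]
width: 0.604
grasp_force: 0.0
```

send_rows:
  targets:
    - [[0,0,0,0],[0,0,0,0],[0,0,0,0],[0,0,0,0],[0,0,0,0],[0,0,0,0],[0,0,0,0],[0,0,0,0],[0,0,0,0],[0,0,0,0]]

```text
time: 28.5
position: [458.8, -253.1, 249.2]
ee_rot: [1.0, -0.001, 0.0, 0.0]
wrist_force: [-0.1, 0.4, -0.1]
width: 0.598
grasp_force: 0.0
```

```bash
python3 - <<'E'
from chk import *
look("wrist");look("wrist");look("top")
E
```

```text
wrist 28.55 1809 965 foot [578.5, -252.3, 23.5] z 136.3 n [0.07  0.135 0.988] tilt 8.7 knob top 582.1850082545244 -246.60005235444874 370 183.8
wrist 28.6 1813 950 foot [578.4, -252.2, 23.6] z 136.3 n [0.071 0.124 0.99 ] tilt 8.2 knob top 582.06170242497 -246.5831434518859 371 183.9
top 28.65 331 239 foot [579.3, -253.8, 24.2] z 135.2 n [0.126 0.11  0.986] tilt 9.7 knob top 582.1051120777367 -248.61062576507337 33 185.2
```

It's stable and centred, but I'd rather have it upright. Without clamping, I'll close the jaws loosely around the knob along the lean direction (yaw −0.51) to straighten it, then open again.

send_rows:
  targets:
    - [[0.02,0,0,-0.08],[0.045,0,0,-0.17],[0.07,0,0,-0.26],[0.095,0,0,-0.35],[0.113,0,0,-0.44],[0.1205,0,0,-0.51],[0.1205,0,0,-0.51],[0.1205,0,0,-0.51],[0.1205,0,0,-0.51]]

```text
time: 29.4
position: [578.5, -253.3, 249.1]
ee_rot: [0.968, -0.252, -0.0, 0.0]
wrist_force: [-1.1, -0.4, -0.6]
width: 0.602
grasp_force: 0.0
```

send_rows:
  targets:
    - [[0,0,-0.02,0],[0,0,-0.04,0],[0,0,-0.06,0],[0,0,-0.08,0],[0,0,-0.095,0],[0,0,-0.108,0],[0,0,-0.116,0],[0,0,-0.12,0],[0,0,-0.12,0],[0,0,-0.12,0]]

```text
time: 30.23
position: [579.4, -253.3, 129.9]
ee_rot: [0.967, -0.253, 0.0, 0.0]
wrist_force: [0.8, 0.3, -0.5]
width: 0.6
grasp_force: 0.0
```

send_rows:
  targets:
    - [[0,0,0,0],[0,0,0,0],[0,0,0,0],[0,0,0,0],[0,0,0,0],[0,0,0,0]]
  claw: 34

```text
time: 30.73
position: [579.3, -253.1, 129.3]
ee_rot: [0.967, -0.253, 0.0, 0.0]
wrist_force: [-0.6, 0.6, -0.4]
width: 0.342
grasp_force: 0.0
```

send_rows:
  targets:
    - [[0,0,0,0],[0,0,0,0]]
  claw: 30

```text
time: 30.9
position: [579.3, -253.0, 129.1]
ee_rot: [0.967, -0.253, -0.0, 0.0]
wrist_force: [-0.1, -0.2, -0.1]
width: 0.305
grasp_force: 0.0
```

send_rows:
  targets:
    - [[0,0,0,0],[0,0,0,0]]
  claw: 26

```text
time: 31.07
position: [579.3, -253.1, 129.1]
ee_rot: [0.967, -0.253, -0.0, 0.0]
wrist_force: [0.0, -0.1, -0.2]
width: 0.266
grasp_force: 0.0
```

send_rows:
  targets:
    - [[0,0,0,0],[0,0,0,0],[0,0,0,0]]
  claw: 22

```text
time: 31.32
position: [579.3, -253.1, 129.1]
ee_rot: [0.967, -0.253, -0.0, 0.0]
wrist_force: [1.0, -0.5, -0.8]
width: 0.224
grasp_force: 0.0
```

send_rows:
  targets:
    - [[0,0,0,0],[0,0,0,0],[0,0,0,0],[0,0,0,0],[0,0,0,0],[0,0,0,0]]
  claw: 60

```text
time: 31.82
position: [579.3, -253.0, 129.1]
ee_rot: [0.967, -0.253, -0.0, 0.0]
wrist_force: [0.2, -0.4, 0.7]
width: 0.583
grasp_force: 0.0
```

send_rows:
  targets:
    - [[0,0,0.005,0],[0,0,0.02,0],[0,0,0.045,0],[0,0,0.08,0],[0,0,0.11,0],[-0.02,0.01,0.12,0.06],[-0.05,0.02,0.12,0.15],[-0.085,0.02,0.12,0.27],[-0.11,0.01,0.12,0.39],[-0.12,0,0.12,0.51]]

```text
time: 32.65
position: [456.1, -252.9, 250.0]
ee_rot: [1.0, 0.002, -0.001, 0.001]
wrist_force: [-0.0, -1.2, 0.1]
width: 0.599
grasp_force: 0.0
```

```bash
python3 - <<'E'
from chk import *
for _ in range(3): look("wrist")
look("top")
E
```

```text
wrist 32.7 1855 996 foot [578.5, -252.6, 23.7] z 136.3 n [0.071 0.125 0.99 ] tilt 8.3 knob top 582.2101556791479 -246.40014885565043 379 184.0
wrist 32.75 1901 976 foot [578.8, -252.2, 23.7] z 136.2 n [0.075 0.121 0.99 ] tilt 8.2 knob top 582.1826754507179 -246.58432017117792 397 184.0
wrist 32.8 1869 963 foot [578.7, -252.1, 23.7] z 136.2 n [0.071 0.124 0.99 ] tilt 8.2 knob top 582.3215147902852 -246.63366787468033 384 184.0
top 32.85 335 244 foot [579.3, -253.0, 24.1] z 135.2 n [0.074 0.099 0.992] tilt 7.1 knob top 582.147801402604 -247.38263521809034 36 186.5
```

The spinner returned to exactly the same pose, so this is its stable resting state on the crown: centred within about 2 mm and still. Handing in.

```bash
python3 -c "
from station import bot
print(bot.close_job())"
```

```text
the job is handed in; nothing more can be done
None
```

I handed the job in with the bat fully home on all three pins and the orange spinner standing by itself on the crown; its foot is within about 2 mm of the middle, but it leans about 8°, and straightening it once made no difference.

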